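# Find the switch key that still snaps, and cap it

## Task

Only one of the three push keys on the white switch box still works: press them slowly and gently, one after another, until you feel one snap over and stay in; give up on a key that stays soft, and never push any key harder than 15 N. Then take the white splash cap by its knob and set it over the key that snapped in, its rim flat on the panel, and let go. Leave the bottle, the bowl and the jar where they are.

Things in the scene. Friction and masses are not known exactly. Their poses are not given: they have to be found in the camera images.
- console: White switch box, fixed to the table, 130 mm (its x) by 290 mm (its y), flat top panel 50 mm above the table. Origin: centre of its underside, z up. Its three round keys sit at x = 0, y = +85, 0 and -85 mm of its frame, each inside a raised aluminium collar 42 mm in diameter and 4 mm high on the panel.
- key_1_top (a point): Centre of the flat top of the left key (+y end of the box): a grey round push key, 28 mm in diameter, its top 16 mm above the panel (66 mm above the table) when fully up. The point moves down with the key.
- key_1 (a joint): How far the left key (+y end of the box) is down, in m: 0 fully up, as it starts; never above 0.0085. Each key has 0 to 3 mm of slack at first, different each time and unseen, resisting with about 0.6 N; then it meets its switch. Just one key, any of the three, is live; the other two are dead.
- key_2_top (a point): Centre of the flat top of the middle key: a grey round push key, 28 mm in diameter, its top 16 mm above the panel (66 mm above the table) when fully up. The point moves down with the key.
- key_2 (a joint): How far the middle key is down, in m: 0 fully up, as it starts; never above 0.0085. A dead key stays soft: past the slack its push rises steadily from about 1.5 N to at most 4 N over 3 mm (under 3 N in the first 2 mm), then it is hard down; let go, it comes back up to where its slack ended (0 to 0.003).
- key_3_top (a point): Centre of the flat top of the right key (-y end of the box): a grey round push key, 28 mm in diameter, its top 16 mm above the panel (66 mm above the table) when fully up. The point moves down with the key.
- key_3 (a joint): How far the right key (-y end of the box) is down, in m: 0 fully up, as it starts; never above 0.0085. A live key, past the slack, rises faster, from about 1.5 to 5 or 6 N within 2 to 2.5 mm, then snaps over: the push drops to nothing and the key runs on down by itself to its stop, 4.5 mm past the slack, and stays in (0.0045 to 0.0075).
- cover_grip (a point): Centre of the knob (21 mm across, 40 mm tall) on the loose white splash cap, 42 mm above the cap's rim; z up along the knob. The cap is an upside-down cup of 54 mm outer and 48 mm inner diameter, 18 mm high, 14 mm deep inside, 60 to 110 g. It starts upright on the table. Over a key its rim rests on the panel around the collar with 3 mm of play all round.
- bottle: Bystander: clear bottle with a blue cap, 60 mm in diameter, 100 mm tall, origin at the centre of its foot. Leave alone.
- bowl: Bystander: terracotta bowl, 100 mm in diameter, 35 mm high, origin at the centre of its foot. Leave alone.
- jar: Bystander: small green glass jar with a white lid, 52 mm in diameter, 70 mm tall, origin at the centre of its foot. Leave alone.
Not all that is in view belongs to the job. What is shaped like the part that bears cover_grip but black or orange is not meant.

How it is judged (in metres and radians):
On the way:
1. the live key has snapped over and stays in by itself, untouched (((value of joint key_1 above 0.0039 m and contact force between key_1 and the fingers below 0.05 N and contact force between key_1 and cover below 0.05 N) or (value of joint key_2 above 0.0039 m and contact force between key_2 and the fingers below 0.05 N and contact force between key_2 and cover below 0.05 N) or (value of joint key_3 above 0.0039 m and contact force between key_3 and the fingers below 0.05 N and contact force between key_3 and cover below 0.05 N))), for 0.2 s.
At the end, for the whole second after the job is handed in: The live key is still in (more than 3.9 mm down), the splash cap stands over that key, centred within 6 mm, upright (within 0.06 rad), its rim flat on the panel (within 2.5 mm), and it has been let go (((value of joint key_1 above 0.0039 m and horizontal distance between cover_grip and key_1_top below 0.006 m) or (value of joint key_2 above 0.0039 m and horizontal distance between cover_grip and key_2_top below 0.006 m) or (value of joint key_3 above 0.0039 m and horizontal distance between cover_grip and key_3_top below 0.006 m)) and z of cover_grip in the frame of console between 0.0895 and 0.0945 m and angle between cover_grip's own z axis and vertical below 0.06 rad and contact force between the fingers and anything else below 0.2 N); the robot touches nothing.
It fails at once if a key is pushed harder than 15 N (contact force between any of key_1, key_2, key_3 and the fingers above 15 N or contact force between any of key_1, key_2, key_3 and cover above 15 N or contact force between any of key_1, key_2, key_3 and the arm above 15 N).
It fails at once if the bottle, the bowl or the jar is moved by more than 20 mm (distance of any of bottle, bowl, jar from where it was at the start of the episode above 0.02 m).
It also fails if it takes over 72 s, if anything falls off the work surface, if the arm or the gripper's body presses on something with over 40 N, if the wrist force passes 120 N, or if a joint passes its speed limit or range.

## Robot

A 7-joint arm with a two-finger parallel gripper is mounted at the origin on the work surface. World frame = base frame: x ahead of the robot, y to its left, z up, the work surface at z = 0. Lengths are in mm, angles in rad, forces in N, time in s.
With the tool pointing down it reaches from about 425 to 950 mm from the base axis. Payload 16.7 kg.
Tool frame: the origin (TCP) lies on the centre line of the jaws, within the pads' length; the fingertips stand 11 mm ahead of it and the grasp point (between the pads) lies 8 mm behind it (env.nose_length is the distance from the TCP to the fingertips, in mm); z points along the fingers, y is the line along which they close (so a half turn about z gives the same grasp; the last joint's range is limited). The gripper opens to 94 mm and grips with 3 to 60 N. Pads are 16 mm wide; open, the fingers measure 119 mm over their backs; the gripper's body (75 mm by 177 mm) begins 78 mm behind the grasp point.
Start: joints at [-0.149, 0.426, 0.074, 1.606, -0.034, 1.111, -0.067], TCP at [674.963, -0.019, 216.467] pointing down, gripper open.
Joint ranges: [-2.85, 2.85], [-0.5, 2.14], [-1.23, 1.37], [0.21, 2.46], [-1.02, 4.16], [0.16, 2.05], [-2.73, 2.73]. Speed limits (rad/s): [1.89, 1.89, 2.39, 2.39, 3.01, 3.01, 3.01].

## Interface

Orientations are given as a 3x3 rotation matrix whose columns are the frame's x, y, z axes.
In Python, from cell import monitor, cams, job, nets, env gives the robot as it stands. The module is installed in compiled form; this text tells all that it offers.
- The arm moves only by the tool arm_command, never from a script. Its argument "moves" is text: rows parted by semicolons, each of 6 numbers parted by spaces: the shift along the tool's x, y, z normalised to -1 to 1, where 1 is 0.2 m, then the turn, a rotation vector about the tool's x, y, z normalised to -1 to 1, where 1 is 90 degrees. A call has 1 to 8 rows; each row is the pose to reach, as a shift and turn from the pose commanded when the call began, along the tool's axes at that moment; what a row does not reach only later rows make up. A row lasts 1/12 s, in which the tool goes at most 41.7 mm and 7.16 degrees, less where a joint would pass 70% of its speed; a pose out of reach is approached as far as the arm can. A call with a number of a shift or a turn outside -1 to 1 is refused whole. A call with a gripper value outside its range is refused whole. "fingers" is the closure, from 0 (fully open) to 1 (shut), set as the call begins (left out, the last holds). The fingers move at their own pace and stop on an object; the grip force is fixed at half the most. Time passes only in rows, so rows that repeat a pose let the fingers close. It gives the time, the measured TCP pose, the force, the opening and the grip force at its end, in the units of the state.
- monitor.get_state(): the state, without advancing time (a new reading comes with each control period).
- cams.get_image(name): name is "scene" or "side" or "wrist"; returns (picture, depth): 420x560x3 uint8, red, green, blue; 420x560 float32, mm along the optical axis (not along the pixel's ray), 0 where there is no reading.
- cams.camera_params(name): a dict with "intrinsics" (3x3 intrinsics, pixels), "pose" (4x4, takes a point from camera to world coordinates). Camera axes: x right, y down, z forward; pixel columns grow to the right and rows downward; lengths in mm; the calibration is good to about 2 mm. A picture is of the moment at which its call begins: read the wrist's pose just before it. camera_params takes no time and is no camera call; for the wrist camera it gives the pose at the moment of the call.
- job.job_done(): hands the job in; it is judged then, once.
Trained networks look in the newest picture that a camera, given by its name, has taken for a name from the list of things; names that differ only in an ending like _2 or _b are one class to them, and where a whole thing is asked for, a point or a joint stands for the part that bears it (a point fixed in the world has none). Each returns a list of dicts, best first, with "score" (0 to 1); they miss things now and then, are a little off and sometimes report something else, mostly with a low value. They report only what shows in the picture. A call takes as long as a camera call. They do not tell look-alikes from the thing itself.
- nets.find_in(camera, target): "xyz" ([x, y, z] in mm, in world coordinates, good to about 4 mm: the middle of the surface that is visible of it).
- nets.silhouettes(camera, target): "mask" (420x560 bool, what is visible of it).
The state is a dict: "time": time; "q": joint angles; "qd": joint speeds; "joint_torque": joint torques, N m; "tcp_pos": TCP position; "tool_rot": TCP orientation; "contact_force": force on the tool from outside, world axes, zero at the start; "moment": the same for the moment, N m; "gripper_width": opening from 0.0 (shut) to 1.0 (fully open); "grasp_force": force on a finger pad.
Only numpy, scipy, OpenCV 4.12 (cv2) and the standard library are available. Lean on these libraries where they do the work, as an engineer would, in place of code of your own. Each camera call takes 0.05 s, during which the arm holds its last target. There are 200 camera calls.

## Working session

There is one attempt and no reset: what is moved stays moved. The work goes in short steps, Python scripts to look and compute and a tool call to move; the robot and the scene stay as the last step left them, time stands still between calls to the robot, and variables do not carry over. Pictures are saved under pics/ and viewed, at most 10 in all, crops included, and the job is handed in when it is done.

Besides the shell and the picture viewer there is one more tool, called after "Request:" by a JSON object that holds its "fn" and its "kwargs". arm_command: Moves the arm, as the interface text tells. Scaled input: -1 to 1 covers 0.2 m each way for a shift and 90 degrees each way for a turn. Its arguments: {"type":"object","properties":{"moves":{"type":"string"},"fingers":{"type":"number"}},"required":["moves"]}

```bash
mkdir -p pics; python3 - <<'E'
from cell import monitor,cams,nets,env
import cv2,numpy as np
s=monitor.get_state();print(s['time'],s['tcp_pos'],s['tool_rot'],s['contact_force'],env.nose_length)
p,d=cams.get_image("scene");cv2.imwrite("pics/scene.png",p[:,:,::-1])
for n in["console","key_1_top","cover_grip","bottle","bowl","jar"]:
  print(n,[(np.round(r['xyz']),round(r['score'],2)) for r in nets.find_in("scene",n)])
print(cams.camera_params("scene"))
np.save("d.npy",d);np.save("p.npy",p)
E
```

```text
0.0 [ 6.74606632e+02 -1.88280291e-02  2.15809898e+02] [[ 4.54138685e-05  9.99999283e-01 -1.19661098e-03]
 [ 9.99999997e-01 -4.54949774e-05 -6.77550076e-05]
 [-6.78093988e-05 -1.19660790e-03 -9.99999282e-01]] [ 0.2941468  -0.59102026 -1.37968167] 11.0
console [(array([ 529., -132.,   49.]), 0.96)]
key_1_top []
cover_grip [(array([421., 174.,  17.]), 0.75), (array([382., 268.,  13.]), 0.55)]
bottle [(array([666., 279.,  68.]), 0.97), (array([ 525., -118.,   65.]), 0.24)]
bowl [(array([ 362., -407.,   18.]), 0.79)]
jar [(array([ 688., -349.,   68.]), 0.64)]
{'intrinsics': array([[468.8225105 ,   0.        , 281.35469804],
       [  0.        , 468.8225105 , 210.25959685],
       [  0.        ,   0.        ,   1.        ]]), 'pose': array([[ 7.62457268e-01,  5.42713070e-01, -3.52308725e-01,
         9.01373280e+02],
       [ 6.46897675e-01, -6.50745341e-01,  3.97559931e-01,
        -4.95711626e+02],
       [-1.35022902e-02, -5.31030154e-01, -8.47245339e-01,
         1.02516056e+03],
       [ 0.00000000e+00,  0.00000000e+00,  0.00000000e+00,
         1.00000000e+00]])}
```

View pics/scene.png

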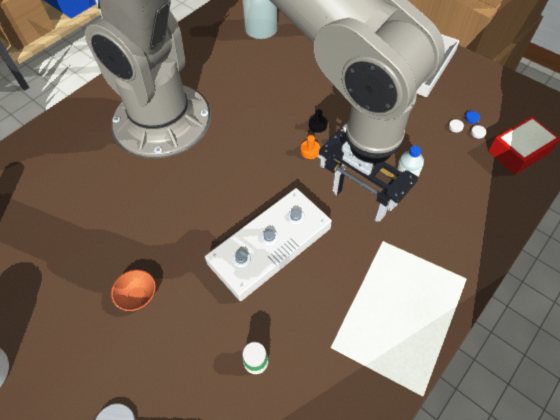

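The scene view shows the box, with keys at about (242,256), (270,234) and (296,213). The orange cap is at (310,148) and the black one at (318,120). The white cap isn't visible, so the arm is probably hiding it.

```bash
cat > h.py <<'E'
import numpy as np,cv2
from cell import monitor,cams,nets,env
def cloud(cam,d):
  c=cams.camera_params(cam);K=c['intrinsics'];T=c['pose']
  v,u=np.mgrid[:d.shape[0],:d.shape[1]]
  P=np.stack([(u-K[0,2])/K[0,0]*d,(v-K[1,2])/K[1,1]*d,d],-1)
  return P@T[:3,:3].T+T[:3,3]
E
python3 - <<'E'
from h import *
d=np.load('d.npy');W=cloud("scene",d)
for u,v in[(242,254),(270,232),(296,211)]: print(W[v,u].round(1))
x,y,z=W[...,0],W[...,1],W[...,2]
m=(abs(z-50)<5)&(d>0)&(np.hypot(x-529,y+132)<165)
r=cv2.minAreaRect(W[m][:,:2].astype(np.float32));print(r,np.median(z[m]))
m=(z>58)&(z<72)&(d>0)&(np.hypot(x-529,y+132)<140)
n,l,st,ce=cv2.connectedComponentsWithStats(m.astype(np.uint8))
for i in range(1,n):
  if st[i,4]>15: q=W[l==i]; t=q[q[:,2]>q[:,2].max()-4]; print(ce[i],st[i,4],t.mean(0).round(1),len(t))
for c in["side","wrist"]:
  p,d=cams.get_image(c);cv2.imwrite(f"pics/{c}.png",p[:,:,::-1]);np.save(c+"d.npy",d)
  print(c,[(np.round(r['xyz']),round(r['score'],2)) for r in nets.find_in(c,"cover_grip")],[(np.round(r['xyz']),round(r['score'],2)) for r in nets.find_in(c,"key_1")])
a=cv2.imread("pics/side.png");b=cv2.imread("pics/wrist.png");cv2.imwrite("pics/both.png",cv2.resize(np.vstack([a,b]),(400,600)))
E
```

```text
[ 509.9 -193.2   66.2]
[ 520.4 -108.    64.3]
[531.3 -25.   66.7]
((523.1044921875, -114.88127136230469), (289.8935241699219, 132.23243713378906), 81.76731872558594) 50.46893844085935
[295.85046729 214.30841121] 107 [534.8 -31.9  67.9] 41
[268.99082569 235.        ] 109 [ 523.9 -115.2   68. ] 38
[240.66949153 256.63559322] 118 [ 511.9 -200.3   68.8] 24
side [(array([414., 195.,  18.]), 0.64), (array([467., 286.,  16.]), 0.57), (array([374., 285.,  21.]), 0.57)] [(array([ 525., -111.,   68.]), 0.65), (array([535., -26.,  69.]), 0.61), (array([ 512., -193.,   63.]), 0.59)]
wrist [(array([421., 175.,  18.]), 0.81)] [(array([534., -32.,  63.]), 0.97)]
```

View pics/both.png

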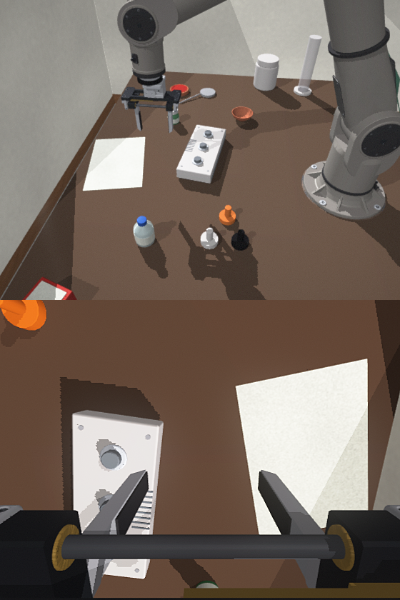

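The side view shows the white cap at composite (209,237), which is world ≈(467,286). The box pose comes out consistently, with keys at ≈(535,-31), (523,-115) and (511,-199). I'll close the fingers and hover over key 1.

Request:
{"fn": "arm_command", "kwargs": {"moves": "-0.08 -0.35 0.2 0 0 0; -0.154 -0.697 0.4 0 0 0; -0.154 -0.697 0.4 0 0 0; -0.154 -0.697 0.4 0 0 0; -0.154 -0.697 0.6 0 0 0; -0.154 -0.697 0.64 0 0 0; -0.154 -0.697 0.64 0 0 0; -0.154 -0.697 0.64 0 0 0", "fingers": 1}}

```text
time: 1.32
tcp_pos: [536.7, -30.5, 89.2]
tool_rot: [[-0.0, 1.0, 0.0], [1.0, 0.0, 0.0], [0.0, 0.0, -1.0]]
contact_force: [0.6, 0.5, 0.7]
gripper_width: 0.468
grasp_force: 0.0
```

Request:
{"fn": "arm_command", "kwargs": {"moves": "0 0 0 0 0 0; 0 0 0 0 0 0; 0 0 0 0 0 0; 0 0 0 0 0 0"}}

```text
time: 1.65
tcp_pos: [536.2, -30.7, 89.2]
tool_rot: [[-0.0, 1.0, 0.001], [1.0, 0.0, 0.0], [0.0, 0.001, -1.0]]
contact_force: [0.2, 0.1, 0.2]
gripper_width: 0.184
grasp_force: 0.0
```

Request:
{"fn": "arm_command", "kwargs": {"moves": "0 0 0 0 0 0; 0 0 0.02 0 0 0; 0 0 0.035 0 0 0; 0 0 0.045 0 0 0; 0 0 0.05 0 0 0; 0 0 0.05 0 0 0; 0 0 0.05 0 0 0; 0 0 0.05 0 0 0"}}

```text
time: 2.32
tcp_pos: [535.6, -30.8, 78.5]
tool_rot: [[0.0, 1.0, -0.0], [1.0, -0.0, 0.0], [0.0, -0.0, -1.0]]
contact_force: [0.5, -0.3, -0.9]
gripper_width: 0.007
grasp_force: 0.0
```

Request:
{"fn": "arm_command", "kwargs": {"moves": "0 0 0.0025 0 0 0; 0 0 0.005 0 0 0; 0 0 0.0075 0 0 0; 0 0 0.01 0 0 0; 0 0 0.01 0 0 0; 0 0 0.01 0 0 0"}}

```text
time: 2.82
tcp_pos: [535.6, -30.8, 76.5]
tool_rot: [[0.0, 1.0, -0.0], [1.0, -0.0, 0.0], [0.0, -0.0, -1.0]]
contact_force: [0.8, 0.9, 0.3]
gripper_width: 0.005
grasp_force: 0.1
```

Request:
{"fn": "arm_command", "kwargs": {"moves": "0 0 0.0025 0 0 0; 0 0 0.005 0 0 0; 0 0 0.005 0 0 0; 0 0 0.005 0 0 0"}}

```text
time: 3.15
tcp_pos: [535.6, -30.8, 75.5]
tool_rot: [[0.0, 1.0, -0.0], [1.0, -0.0, 0.0], [0.0, -0.0, -1.0]]
contact_force: [0.1, 0.6, 0.5]
gripper_width: 0.005
grasp_force: 0.3
```

Request:
{"fn": "arm_command", "kwargs": {"moves": "0 0 0.0025 0 0 0; 0 0 0.005 0 0 0; 0 0 0.005 0 0 0; 0 0 0.005 0 0 0"}}

```text
time: 3.48
tcp_pos: [535.6, -30.8, 74.4]
tool_rot: [[0.0, 1.0, -0.0], [1.0, -0.0, 0.0], [0.0, -0.0, -1.0]]
contact_force: [0.7, 0.1, 2.1]
gripper_width: 0.005
grasp_force: 0.6
```

Request:
{"fn": "arm_command", "kwargs": {"moves": "0 0 0.0025 0 0 0; 0 0 0.0025 0 0 0; 0 0 0.0025 0 0 0; 0 0 0.0025 0 0 0"}}

```text
time: 3.82
tcp_pos: [535.6, -30.8, 74.0]
tool_rot: [[0.0, 1.0, -0.0], [1.0, -0.0, 0.0], [0.0, -0.0, -1.0]]
contact_force: [-0.4, 0.4, 1.1]
gripper_width: 0.004
grasp_force: 0.8
```

Request:
{"fn": "arm_command", "kwargs": {"moves": "0 0 0.0025 0 0 0; 0 0 0.0025 0 0 0; 0 0 0.0025 0 0 0; 0 0 0.0025 0 0 0"}}

```text
time: 4.15
tcp_pos: [535.6, -30.8, 73.5]
tool_rot: [[0.0, 1.0, -0.0], [1.0, -0.0, 0.0], [0.0, -0.0, -1.0]]
contact_force: [-0.7, 0.8, 2.6]
gripper_width: 0.007
grasp_force: 1.3
```

Request:
{"fn": "arm_command", "kwargs": {"moves": "0 0 0.0025 0 0 0; 0 0 0.0025 0 0 0; 0 0 0.0025 0 0 0; 0 0 0.0025 0 0 0"}}

```text
time: 4.48
tcp_pos: [535.6, -30.8, 73.2]
tool_rot: [[0.0, 1.0, 0.0], [1.0, -0.0, 0.0], [0.0, 0.0, -1.0]]
contact_force: [-1.6, -1.0, 8.1]
gripper_width: 0.008
grasp_force: 3.7
```

Request:
{"fn": "arm_command", "kwargs": {"moves": "0 0 0 0 0 0; 0 0 0 0 0 0"}}

```text
time: 4.65
tcp_pos: [535.6, -30.8, 73.2]
tool_rot: [[0.0, 1.0, 0.0], [1.0, -0.0, 0.0], [0.0, 0.0, -1.0]]
contact_force: [-2.5, 0.3, 7.1]
gripper_width: 0.004
grasp_force: 3.7
```

Key 1 held hard at 7 N without snapping, so it's dead. Moving to key 2.

Request:
{"fn": "arm_command", "kwargs": {"moves": "0 0 -0.06 0 0 0; -0.2 -0.03 -0.08 0 0 0; -0.42 -0.062 -0.08 0 0 0; -0.42 -0.062 -0.08 0 0 0; -0.42 -0.062 -0.06 0 0 0; -0.42 -0.062 -0.035 0 0 0; -0.42 -0.062 -0.022 0 0 0; -0.42 -0.062 -0.022 0 0 0"}}

```text
time: 5.32
tcp_pos: [522.9, -113.5, 76.4]
tool_rot: [[-0.002, 1.0, -0.001], [1.0, 0.002, 0.0], [0.0, -0.001, -1.0]]
contact_force: [0.7, 0.0, 0.7]
gripper_width: 0.006
grasp_force: 0.0
```

Request:
{"fn": "arm_command", "kwargs": {"moves": "0 0 0 0 0 0; 0 0 0 0 0 0; 0 0 0.0025 0 0 0; 0 0 0.005 0 0 0; 0 0 0.005 0 0 0; 0 0 0.005 0 0 0; 0 0 0.005 0 0 0"}}

```text
time: 5.9
tcp_pos: [523.2, -114.8, 76.4]
tool_rot: [[0.0, 1.0, 0.0], [1.0, -0.0, 0.0], [0.0, 0.0, -1.0]]
contact_force: [-0.1, -0.3, -0.8]
gripper_width: 0.006
grasp_force: 0.0
```

Request:
{"fn": "arm_command", "kwargs": {"moves": "0 0 0.0025 0 0 0; 0 0 0.005 0 0 0; 0 0 0.005 0 0 0; 0 0 0.005 0 0 0"}}

```text
time: 6.23
tcp_pos: [523.2, -114.8, 75.4]
tool_rot: [[0.0, 1.0, 0.0], [1.0, -0.0, 0.0], [0.0, 0.0, -1.0]]
contact_force: [0.4, 0.2, 0.9]
gripper_width: 0.007
grasp_force: 0.3
```

Request:
{"fn": "arm_command", "kwargs": {"moves": "0 0 0.0025 0 0 0; 0 0 0.005 0 0 0; 0 0 0.005 0 0 0; 0 0 0.005 0 0 0"}}

```text
time: 6.57
tcp_pos: [523.2, -114.8, 74.4]
tool_rot: [[0.0, 1.0, 0.0], [1.0, -0.0, 0.0], [0.0, 0.0, -1.0]]
contact_force: [0.3, -0.1, 1.6]
gripper_width: 0.004
grasp_force: 0.6
```

Request:
{"fn": "arm_command", "kwargs": {"moves": "0 0 0.0025 0 0 0; 0 0 0.0025 0 0 0; 0 0 0.0025 0 0 0; 0 0 0.0025 0 0 0"}}

```text
time: 6.9
tcp_pos: [523.2, -114.8, 73.9]
tool_rot: [[0.0, 1.0, 0.0], [1.0, -0.0, -0.0], [-0.0, 0.0, -1.0]]
contact_force: [0.6, -0.3, 2.0]
gripper_width: 0.004
grasp_force: 0.8
```

Request:
{"fn": "arm_command", "kwargs": {"moves": "0 0 0.0025 0 0 0; 0 0 0.0025 0 0 0; 0 0 0.0025 0 0 0; 0 0 0.0025 0 0 0"}}

```text
time: 7.23
tcp_pos: [523.2, -114.8, 73.4]
tool_rot: [[0.0, 1.0, 0.0], [1.0, -0.0, 0.0], [0.0, 0.0, -1.0]]
contact_force: [-0.0, -1.1, 0.9]
gripper_width: 0.006
grasp_force: 1.0
```

Request:
{"fn": "arm_command", "kwargs": {"moves": "0 0 0.0025 0 0 0; 0 0 0.0025 0 0 0; 0 0 0.0025 0 0 0; 0 0 0.0025 0 0 0"}}

```text
time: 7.57
tcp_pos: [523.2, -114.8, 72.9]
tool_rot: [[0.0, 1.0, 0.0], [1.0, -0.0, 0.0], [0.0, 0.0, -1.0]]
contact_force: [0.4, -0.4, 4.5]
gripper_width: 0.004
grasp_force: 2.3
```

Request:
{"fn": "arm_command", "kwargs": {"moves": "0 0 0.0015 0 0 0; 0 0 0.0015 0 0 0; 0 0 0.0015 0 0 0; 0 0 0.0015 0 0 0"}}

```text
time: 7.9
tcp_pos: [523.2, -114.8, 72.8]
tool_rot: [[0.0, 1.0, 0.0], [1.0, -0.0, 0.0], [0.0, 0.0, -1.0]]
contact_force: [-1.2, -0.4, 7.8]
gripper_width: 0.003
grasp_force: 3.8
```

Key 2 is hard down at 7.8 N with no snap, so it's dead too. Next is key 3, pressed the same way.

Request:
{"fn": "arm_command", "kwargs": {"moves": "0 0 -0.06 0 0 0; -0.2 -0.03 -0.08 0 0 0; -0.42 -0.061 -0.08 0 0 0; -0.42 -0.061 -0.08 0 0 0; -0.42 -0.061 -0.06 0 0 0; -0.42 -0.061 -0.035 0 0 0; -0.42 -0.061 -0.022 0 0 0; -0.42 -0.061 -0.022 0 0 0"}}

```text
time: 8.57
tcp_pos: [510.7, -197.3, 75.9]
tool_rot: [[-0.002, 1.0, -0.002], [1.0, 0.002, 0.001], [0.001, -0.002, -1.0]]
contact_force: [0.6, -0.0, -0.7]
gripper_width: 0.006
grasp_force: 0.0
```

Request:
{"fn": "arm_command", "kwargs": {"moves": "0 0 0 0 0 0; 0 0 0 0 0 0; 0 0 0.0025 0 0 0; 0 0 0.005 0 0 0; 0 0 0.005 0 0 0; 0 0 0.005 0 0 0; 0 0 0.005 0 0 0"}}

```text
time: 9.15
tcp_pos: [510.9, -198.8, 76.0]
tool_rot: [[0.0, 1.0, -0.0], [1.0, -0.0, 0.0], [0.0, -0.0, -1.0]]
contact_force: [0.6, -0.6, -0.1]
gripper_width: 0.002
grasp_force: 0.0
```

Request:
{"fn": "arm_command", "kwargs": {"moves": "0 0 0.0025 0 0 0; 0 0 0.005 0 0 0; 0 0 0.005 0 0 0; 0 0 0.005 0 0 0"}}

```text
time: 9.48
tcp_pos: [511.0, -198.8, 75.0]
tool_rot: [[0.0, 1.0, 0.0], [1.0, -0.0, -0.0], [-0.0, 0.0, -1.0]]
contact_force: [0.4, 0.5, 0.6]
gripper_width: 0.006
grasp_force: 0.3
```

Request:
{"fn": "arm_command", "kwargs": {"moves": "0 0 0.0025 0 0 0; 0 0 0.0025 0 0 0; 0 0 0.0025 0 0 0; 0 0 0.0025 0 0 0"}}

```text
time: 9.82
tcp_pos: [511.0, -198.8, 74.5]
tool_rot: [[0.0, 1.0, 0.0], [1.0, -0.0, -0.0], [-0.0, 0.0, -1.0]]
contact_force: [0.5, 0.0, 1.4]
gripper_width: 0.005
grasp_force: 0.8
```

Request:
{"fn": "arm_command", "kwargs": {"moves": "0 0 0.0025 0 0 0; 0 0 0.0025 0 0 0; 0 0 0.0025 0 0 0; 0 0 0.0025 0 0 0"}}

```text
time: 10.15
tcp_pos: [511.0, -198.8, 74.0]
tool_rot: [[0.0, 1.0, 0.0], [1.0, -0.0, -0.0], [-0.0, 0.0, -1.0]]
contact_force: [0.4, -0.7, 2.7]
gripper_width: 0.006
grasp_force: 1.3
```

Request:
{"fn": "arm_command", "kwargs": {"moves": "0 0 0.0025 0 0 0; 0 0 0.0025 0 0 0; 0 0 0.0025 0 0 0; 0 0 0.0025 0 0 0"}}

```text
time: 10.48
tcp_pos: [511.0, -198.8, 73.5]
tool_rot: [[0.0, 1.0, 0.0], [1.0, -0.0, -0.0], [-0.0, 0.0, -1.0]]
contact_force: [1.3, -0.7, 4.2]
gripper_width: 0.005
grasp_force: 1.7
```

Request:
{"fn": "arm_command", "kwargs": {"moves": "0 0 0.002 0 0 0; 0 0 0.002 0 0 0; 0 0 0.002 0 0 0; 0 0 0.002 0 0 0"}}

```text
time: 10.82
tcp_pos: [511.0, -198.8, 73.1]
tool_rot: [[0.0, 1.0, 0.0], [1.0, -0.0, 0.0], [0.0, 0.0, -1.0]]
contact_force: [0.7, 1.0, 4.5]
gripper_width: 0.005
grasp_force: 2.1
```

Request:
{"fn": "arm_command", "kwargs": {"moves": "0 0 0.002 0 0 0; 0 0 0.002 0 0 0; 0 0 0.002 0 0 0; 0 0 0.002 0 0 0"}}

```text
time: 11.15
tcp_pos: [511.0, -198.8, 72.7]
tool_rot: [[0.0, 1.0, 0.0], [1.0, -0.0, 0.0], [0.0, 0.0, -1.0]]
contact_force: [0.3, -1.2, 4.8]
gripper_width: 0.008
grasp_force: 2.4
```

Request:
{"fn": "arm_command", "kwargs": {"moves": "0 0 0.0015 0 0 0; 0 0 0.0015 0 0 0; 0 0 0.0015 0 0 0; 0 0 0.0015 0 0 0"}}

```text
time: 11.48
tcp_pos: [511.0, -198.8, 72.4]
tool_rot: [[0.0, 1.0, 0.0], [1.0, -0.0, 0.0], [0.0, 0.0, -1.0]]
contact_force: [-0.5, -0.3, 5.4]
gripper_width: 0.006
grasp_force: 2.7
```

Request:
{"fn": "arm_command", "kwargs": {"moves": "0 0 0.0015 0 0 0; 0 0 0.0015 0 0 0; 0 0 0.0015 0 0 0; 0 0 0.0015 0 0 0"}}

```text
time: 11.82
tcp_pos: [510.7, -198.7, 71.8]
tool_rot: [[0.0, 1.0, -0.001], [1.0, -0.0, 0.0], [0.0, -0.001, -1.0]]
contact_force: [0.9, -0.0, -0.1]
gripper_width: 0.007
grasp_force: 0.0
```

Key 3 snapped: the force went from 5.4 N to 0. I'll lift off, open partway and move towards the white cap to look at it.

Request:
{"fn": "arm_command", "kwargs": {"moves": "0 0 -0.1 0 0 0; 0 0 -0.3 0 0 0; 0.1 -0.05 -0.5 0 0 0; 0.3 -0.1 -0.65 0 0 0; 0.5 -0.15 -0.7 0 0 0; 0.7 -0.2 -0.7 0 0 0; 0.9 -0.22 -0.7 0 0 0; 1 -0.22 -0.7 0 0 0", "fingers": 0.5}}

```text
time: 12.48
tcp_pos: [465.8, 4.2, 212.7]
tool_rot: [[-0.001, 1.0, 0.001], [1.0, 0.001, 0.0], [0.0, 0.001, -1.0]]
contact_force: [2.0, 0.0, -0.4]
gripper_width: 0.495
grasp_force: 0.0
```

Request:
{"fn": "arm_command", "kwargs": {"moves": "0.2 0 0 0 0 0; 0.4 0 0 0 0 0; 0.6 0 0 0 0 0; 0.8 0 0 0 0 0; 0.95 0 0 0 0 0; 0.95 0 0 0 0 0; 0.95 0 0 0 0 0; 0.95 0 0 0 0 0"}}

```text
time: 13.15
tcp_pos: [466.8, 190.6, 211.8]
tool_rot: [[0.0, 1.0, -0.001], [1.0, -0.0, -0.001], [-0.001, -0.001, -1.0]]
contact_force: [-0.0, -1.0, -1.2]
gripper_width: 0.498
grasp_force: 0.0
```

```bash
python3 - <<'E'
from h import *
s=monitor.get_state();print(s['time'],s['tcp_pos'],s['gripper_width'])
p,d=cams.get_image("wrist");cv2.imwrite("pics/w1.png",p[:,:,::-1]);np.savez("w1.npz",p=p,W=cloud("wrist",d))
print([(np.round(r['xyz']),round(r['score'],2)) for r in nets.find_in("wrist","cover_grip")])
p,d=cams.get_image("scene");W=cloud("scene",d)
x,y,z=W[...,0],W[...,1],W[...,2]
for k in[(535.3,-30.7),(523.1,-114.9),(511,-199)]:
  m=np.hypot(x-k[0],y-k[1])<8;print(k,np.percentile(z[m],[50,90]).round(1),m.sum())
E
```

```text
13.15 [466.76883248 190.5713081  211.75537929] 0.49806774105225704
[(array([373., 273.,  18.]), 0.72), (array([416., 190.,  18.]), 0.6), (array([463., 278.,  20.]), 0.57)]
(535.3, -30.7) [65.8 67.8] 33
(523.1, -114.9) [65.5 68.1] 33
(511, -199) [60.9 62.5] 32
```

View pics/w1.png

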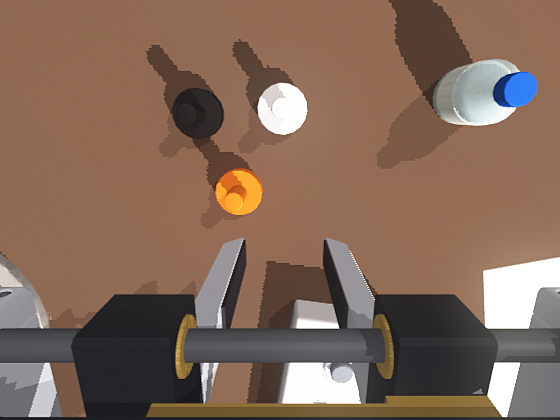

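Key 3 reads about 61 mm high, so it has stayed in. The wrist view shows the white cap at (282,108), between the black one (198,112) and the bottle, with the orange one at (238,192). I'll measure the white cap's knob.

```bash
python3 - <<'E'
from h import *
f=np.load("w1.npz");W=f['W'];p=f['p'].astype(int)
z=W[...,2];b=np.zeros(z.shape,bool);b[70:145,245:320]=1
m=b&(p.min(2)>120)
for lo,hi in[(8,15),(15,21),(24,50),(55,65)]:
  q=W[m&(z>lo)&(z<hi)]
  if len(q)>5: print(lo,hi,len(q),q.mean(0).round(1),cv2.minEnclosingCircle(q[:,:2].astype(np.float32)))
E
```

```text
8 15 8 [462.3 266.8  14.8] ((463.6929016113281, 277.7052307128906), 26.909574508666992)
15 21 1610 [464.1 277.6  17.1] ((464.0528564453125, 277.2213439941406), 26.864639282226562)
55 65 360 [464.  277.2  56.9] ((464.0980224609375, 277.02777099609375), 10.215863227844238)
```

Request:
{"fn": "arm_command", "kwargs": {"moves": "0.2 -0.006 0.1 0 0 0; 0.4 -0.013 0.25 0 0 0; 0.433 -0.0135 0.4 0 0 0; 0.433 -0.0135 0.55 0 0 0; 0.433 -0.0135 0.65 0 0 0; 0.433 -0.0135 0.69 0 0 0; 0.433 -0.0135 0.69 0 0 0; 0.433 -0.0135 0.69 0 0 0"}}

```text
time: 13.97
tcp_pos: [464.9, 277.4, 74.8]
tool_rot: [[0.001, 1.0, 0.0], [1.0, -0.001, 0.0], [0.0, 0.0, -1.0]]
contact_force: [-0.2, 0.9, 0.3]
gripper_width: 0.506
grasp_force: 0.0
```

Request:
{"fn": "arm_command", "kwargs": {"moves": "0 0 0 0 0 0; 0 0 0 0 0 0"}}

```text
time: 14.13
tcp_pos: [465.2, 278.0, 75.7]
tool_rot: [[0.001, 1.0, 0.002], [1.0, -0.001, 0.001], [0.001, 0.002, -1.0]]
contact_force: [0.2, -0.1, 0.2]
gripper_width: 0.502
grasp_force: 0.0
```

```bash
python3 - <<'E'
from h import *
p,d=cams.get_image("side");W=cloud("side",d);x,y,z=W[...,0],W[...,1],W[...,2]
q=W[(np.hypot(x-464,y-277)<40)&(z>8)&(z<21)&(p.min(2)>120)];print(len(q),q.min(0),q.max(0))
p,d=cams.get_image("wrist")
cv2.imwrite("pics/w2.png",p[:,:,::-1])
E
```

```text
339 [435.89582631 253.0873073    8.10605861] [489.06295328 304.13674281  20.87088002]
```

View pics/w2.png

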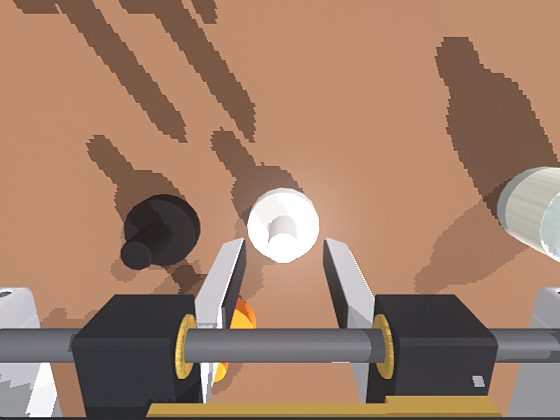

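The white cap sits between the fingers, knob at (284,248). I'll descend 39.7 mm to a TCP height of about 36 and close.

Request:
{"fn": "arm_command", "kwargs": {"moves": "0 0 0.08 0 0 0; 0 0 0.15 0 0 0; 0 0 0.18 0 0 0; 0 0 0.198 0 0 0; 0 0 0.198 0 0 0; 0 0 0.198 0 0 0; 0 0 0.198 0 0 0; 0 0 0.198 0 0 0"}}

```text
time: 14.9
tcp_pos: [464.6, 278.0, 35.1]
tool_rot: [[0.0, 1.0, 0.001], [1.0, -0.0, 0.001], [0.001, 0.001, -1.0]]
contact_force: [-0.3, -0.5, -0.0]
gripper_width: 0.499
grasp_force: 0.0
```

Request:
{"fn": "arm_command", "kwargs": {"moves": "0 0 0 0 0 0; 0 0 0 0 0 0; 0 0 0 0 0 0; 0 0 0 0 0 0; 0 0 0 0 0 0; 0 0 0 0 0 0; 0 0 0 0 0 0; 0 0 0 0 0 0", "fingers": 1}}

```text
time: 15.57
tcp_pos: [464.3, 277.8, 34.5]
tool_rot: [[0.0, 1.0, -0.0], [1.0, -0.0, 0.0], [0.0, -0.0, -1.0]]
contact_force: [0.7, -0.6, 2.3]
gripper_width: 0.216
grasp_force: 30.0
```

Request:
{"fn": "arm_command", "kwargs": {"moves": "0 0 -0.1 0 0 0; 0 0 -0.25 0 0 0; 0 0 -0.4 0 0 0; 0 0 -0.55 0 0 0; 0 0 -0.65 0 0 0; -0.15 0 -0.65 0 0 0; -0.3 0 -0.65 0 0 0; -0.45 0 -0.65 0 0 0"}}

```text
time: 16.23
tcp_pos: [464.0, 186.9, 164.7]
tool_rot: [[-0.001, 1.0, 0.0], [1.0, 0.001, 0.0], [0.0, 0.0, -1.0]]
contact_force: [0.2, -0.1, -1.0]
gripper_width: 0.22
grasp_force: 30.0
```

Request:
{"fn": "arm_command", "kwargs": {"moves": "-0.15 0.03 0 0 0 0; -0.3 0.06 0 0 0 0; -0.45 0.1 0 0 0 0; -0.6 0.15 0 0 0 0; -0.75 0.2 0 0 0 0; -0.9 0.22 0 0 0 0; -1 0.23 0 0 0 0; -1 0.23 0 0 0 0"}}

```text
time: 16.9
tcp_pos: [510.2, -16.7, 164.3]
tool_rot: [[0.005, 1.0, -0.0], [1.0, -0.005, -0.001], [-0.001, -0.0, -1.0]]
contact_force: [0.2, -0.8, -1.5]
gripper_width: 0.221
grasp_force: 30.0
```

Request:
{"fn": "arm_command", "kwargs": {"moves": "-0.15 0 0 0 0 0; -0.3 0 0 0 0 0; -0.45 0 0 0 0 0; -0.6 0 0 0 0 0; -0.75 0 0 0 0 0; -0.9 0 0 0 0 0; -0.93 0 0 0 0 0; -0.93 0 0 0 0 0"}}

```text
time: 17.57
tcp_pos: [509.8, -199.9, 164.2]
tool_rot: [[0.003, 1.0, -0.0], [1.0, -0.003, -0.0], [-0.0, -0.0, -1.0]]
contact_force: [-0.5, 0.5, -0.2]
gripper_width: 0.219
grasp_force: 30.0
```

Request:
{"fn": "arm_command", "kwargs": {"moves": "0 0 0 0 0 0; 0 0 0 0 0 0; 0 0 0 0 0 0"}}

```text
time: 17.82
tcp_pos: [510.5, -196.5, 164.4]
tool_rot: [[-0.002, 1.0, -0.0], [1.0, 0.002, 0.001], [0.001, -0.0, -1.0]]
contact_force: [-0.3, -0.5, -1.2]
gripper_width: 0.22
grasp_force: 30.0
```

```bash
python3 - <<'E'
from h import *
s=monitor.get_state();print(s['tcp_pos'])
for c in["wrist","side","scene"]:
  p,d=cams.get_image(c);cv2.imwrite(f"pics/{c}3.png",p[:,:,::-1]);W=cloud(c,d);np.savez(c+"3.npz",p=p,W=W)
  x,y,z=W[...,0],W[...,1],W[...,2]
  for n,k in enumerate([(535.3,-30.7),(523.1,-114.9),(511,-199)]):
    m=(np.hypot(x-k[0],y-k[1])<18)&(z>(58 if n==2 else 63))&(z<71)
    if m.sum()>5:
      q=W[m].astype(np.float32);print(c,n+1,len(q),q.mean(0).round(1),[np.round(v,1) for v in cv2.minEnclosingCircle(q[:,:2])])
  m=(np.hypot(x-511,y+199)<32)&(z>110)&(z<150)&(p.min(2)>110)
  if m.sum()>5: print(c,'cap',m.sum(),W[m].min(0).round(1),W[m].max(0).round(1))
a=np.hstack([cv2.imread("pics/side3.png")[100:320,150:430],cv2.imread("pics/wrist3.png")[200:420,140:420]])
cv2.imwrite("pics/c3.png",cv2.resize(a,None,fx=1.4,fy=1.4))
E
```

```text
[ 510.47729291 -196.54982873  164.44378778]Traceback (most recent call last):
  File "<stdin>", line 9, in <module>
cv2.error: OpenCV(4.12.0) /io/opencv/modules/imgproc/src/shapedescr.cpp:201: error: (-215:Assertion failed) count >= 0 && (depth == CV_32F || depth == CV_32S) in function 'minEnclosingCircle'
```

View pics/wrist3.png

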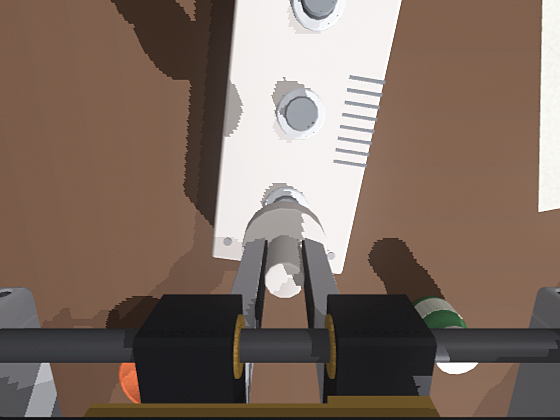

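The cap hangs upright in the grip, over key 3, which peeks out at (285,195). I'll rerun the measurement with that bug fixed, using image circles of the keys 1 and 2 tops.

```bash
python3 - <<'E'
from h import *
print(monitor.get_state()['tcp_pos'])
for c in["wrist","side","scene"]:
  p,d=cams.get_image(c);cv2.imwrite(f"pics/{c}4.png",p[:,:,::-1]);W=cloud(c,d)
  x,y,z=W[...,0],W[...,1],W[...,2]
  for n,k in enumerate([(535.3,-30.7),(523.1,-114.9),(511,-199)]):
    m=(np.hypot(x-k[0],y-k[1])<18)&(z>(58 if n==2 else 63))&(z<71)
    if m.sum()>5:
      q=W[m];print(c,n+1,len(q),q.mean(0).round(1),((q.min(0)+q.max(0))/2).round(1),np.ptp(q,0).round(1))
  m=(np.hypot(x-511,y+199)<36)&(z>110)&(z<150)&(p.min(2)>110)
  if m.sum()>5: print(c,'cap',m.sum(),W[m].min(0).round(1),W[m].max(0).round(1))
  m=(abs(z-50)<5)&(d>0)&(np.hypot(x-523,y+115)<165)
  print(c,cv2.minAreaRect(np.ascontiguousarray(W[m][:,:2],dtype=np.float32)))
E
```

```text
[ 510.49291868 -196.78785787  164.50285496]
wrist 1 393 [535.4 -38.8  64.3] [535.5 -39.6  65. ] [25.8 10.1  3.9]
wrist 2 770 [ 523.4 -115.    64. ] [ 523.6 -115.4   64.9] [26.6 27.1  3.8]
wrist 3 72 [ 511.9 -188.    59.2] [ 511.4 -188.7   59.7] [21.3  5.6  3.4]
wrist cap 2436 [ 483.3 -199.2  129. ] [ 536.2 -170.3  150. ]
wrist ((520.1553344726562, -138.74832153320312), (240.96571350097656, 130.03016662597656), 81.6734848022461)
side 1 55 [534.3 -29.8  65.3] [534.5 -30.1  66.1] [26.8 25.   6.2]
side 2 41 [ 521.9 -113.7   65.1] [ 521.8 -114.8   65.8] [22.7 24.2  5.5]
side 3 37 [ 510.  -197.2   60.3] [ 509.6 -198.1   61. ] [24.4 24.7  5.6]
side cap 173 [ 482.9 -209.   128.7] [ 534.6 -166.4  150. ]
side ((522.4535522460938, -114.50967407226562), (295.856201171875, 131.29367065429688), 81.52742004394531)
scene 1 85 [535.7 -31.3  65.8] [535.5 -30.7  66. ] [26.4 27.6  5.8]
scene 2 77 [ 524.6 -115.3   65.6] [ 525.8 -114.7   65.9] [21.5 25.5  4.8]
scene 3 98 [ 511.8 -199.1   60.8] [ 511.3 -198.5   62.3] [26.4 26.7  8.5]
scene cap 236 [ 484.3 -224.4  130.5] [ 537.3 -184.8  150. ]
scene ((523.186279296875, -115.320068359375), (290.7154846191406, 131.34356689453125), 81.7679214477539)
```

Request:
{"fn": "arm_command", "kwargs": {"moves": "-0.003 0.005 0.1 0 0 0; -0.003 0.005 0.2 0 0 0; -0.003 0.005 0.28 0 0 0; -0.003 0.005 0.32 0 0 0; -0.003 0.005 0.335 0 0 0; -0.003 0.005 0.335 0 0 0; -0.003 0.005 0.335 0 0 0; -0.003 0.005 0.335 0 0 0"}}

```text
time: 18.68
tcp_pos: [511.8, -198.9, 98.4]
tool_rot: [[0.0, 1.0, 0.001], [1.0, -0.0, -0.0], [-0.0, 0.001, -1.0]]
contact_force: [-0.1, -1.1, -1.1]
gripper_width: 0.218
grasp_force: 30.0
```

Request:
{"fn": "arm_command", "kwargs": {"moves": "0 0 0 0 0 0; 0 0 0 0 0 0; 0 0 0 0 0 0; 0 0 0 0 0 0; 0 0 0 0 0 0; 0 0 0 0 0 0"}}

```text
time: 19.18
tcp_pos: [511.2, -198.8, 97.5]
tool_rot: [[0.0, 1.0, -0.0], [1.0, -0.0, 0.0], [0.0, -0.0, -1.0]]
contact_force: [-0.7, 1.1, -1.9]
gripper_width: 0.22
grasp_force: 30.0
```

Request:
{"fn": "arm_command", "kwargs": {"moves": "0 0.001 0.01 0 0 0; 0 0.001 0.02 0 0 0; 0 0.001 0.03 0 0 0; 0 0.001 0.04 0 0 0; 0 0.001 0.04 0 0 0; 0 0.001 0.04 0 0 0"}}

```text
time: 19.68
tcp_pos: [511.3, -198.8, 89.3]
tool_rot: [[0.0, 1.0, -0.0], [1.0, -0.0, 0.0], [0.0, -0.0, -1.0]]
contact_force: [0.4, 0.5, -2.0]
gripper_width: 0.22
grasp_force: 30.0
```

Request:
{"fn": "arm_command", "kwargs": {"moves": "0 0 0.005 0 0 0; 0 0 0.01 0 0 0; 0 0 0.01 0 0 0; 0 0 0.01 0 0 0"}}

```text
time: 20.02
tcp_pos: [511.4, -198.8, 87.4]
tool_rot: [[0.0, 1.0, -0.0], [1.0, -0.0, 0.0], [0.0, -0.0, -1.0]]
contact_force: [-0.1, -0.8, -0.7]
gripper_width: 0.22
grasp_force: 30.0
```

Request:
{"fn": "arm_command", "kwargs": {"moves": "0 0 0.005 0 0 0; 0 0 0.01 0 0 0; 0 0 0.01 0 0 0; 0 0 0.01 0 0 0"}}

```text
time: 20.35
tcp_pos: [511.4, -198.8, 85.4]
tool_rot: [[0.0, 1.0, -0.0], [1.0, -0.0, 0.0], [0.0, -0.0, -1.0]]
contact_force: [0.2, -0.2, -1.0]
gripper_width: 0.223
grasp_force: 30.0
```

The rim has passed the collar without contact. Down the last millimetre, then release partway and retreat.

Request:
{"fn": "arm_command", "kwargs": {"moves": "0 0 0.0025 0 0 0; 0 0 0.004 0 0 0; 0 0 0.004 0 0 0; 0 0 0.004 0 0 0"}}

```text
time: 20.68
tcp_pos: [511.4, -198.8, 84.6]
tool_rot: [[0.0, 1.0, -0.0], [1.0, -0.0, 0.0], [0.0, -0.0, -1.0]]
contact_force: [-0.1, 1.0, -1.4]
gripper_width: 0.221
grasp_force: 30.0
```

Request:
{"fn": "arm_command", "kwargs": {"moves": "0 0 0 0 0 0; 0 0 0 0 0 0; 0 0 0 0 0 0; 0 0 0 0 0 0; 0 0 0 0 0 0; 0 0 0 0 0 0; 0 0 0 0 0 0", "fingers": 0.5}}

```text
time: 21.27
tcp_pos: [511.4, -198.8, 84.7]
tool_rot: [[0.0, 1.0, -0.0], [1.0, -0.0, 0.0], [0.0, -0.0, -1.0]]
contact_force: [-0.4, -0.5, 0.5]
gripper_width: 0.499
grasp_force: 0.0
```

Request:
{"fn": "arm_command", "kwargs": {"moves": "0 0 -0.05 0 0 0; 0 0 -0.15 0 0 0; 0 0 -0.25 0 0 0; 0 0 -0.4 0 0 0; -0.15 0 -0.55 0 0 0; -0.3 0 -0.65 0 0 0; -0.3 0 -0.65 0 0 0; -0.3 0 -0.65 0 0 0"}}

```text
time: 21.93
tcp_pos: [511.6, -260.6, 216.5]
tool_rot: [[0.003, 1.0, 0.002], [1.0, -0.003, -0.001], [-0.001, 0.002, -1.0]]
contact_force: [0.3, 1.6, -0.6]
gripper_width: 0.5
grasp_force: 0.0
```

```bash
python3 - <<'E'
from h import *
print(monitor.get_state()['time'])
for c in["side","scene"]:
  p,d=cams.get_image(c);cv2.imwrite(f"pics/{c}5.png",p[:,:,::-1]);W=cloud(c,d)
  x,y,z=W[...,0],W[...,1],W[...,2]
  for lo,hi in[(63,72),(100,115)]:
    q=W[(np.hypot(x-511,y+199)<36)&(z>lo)&(z<hi)]
    if len(q)>5: print(c,lo,len(q),((q.min(0)+q.max(0))/2).round(1),np.ptp(q,0).round(1),np.percentile(q[:,2],[50,95]).round(1))
a=np.hstack([cv2.imread("pics/side5.png")[140:300,200:400],cv2.imread("pics/scene5.png")[160:320,170:370]])
cv2.imwrite("pics/c5.png",cv2.resize(a,None,fx=2,fy=2))
E
```

```text
21.9333
side 63 130 [ 509.5 -196.9   67.5] [52.9 54.5  8.7] [67.7 70.1]
side 100 36 [ 510.7 -196.9  105.8] [18.5 24.3  9.6] [107.7 109.6]
scene 63 272 [ 514.  -198.8   67.5] [47.9 53.1  8.9] [68.3 70.9]
scene 100 55 [ 514.3 -199.1  107.3] [12.9 19.4 14.5] [108.  110.8]
```

View pics/c5.png

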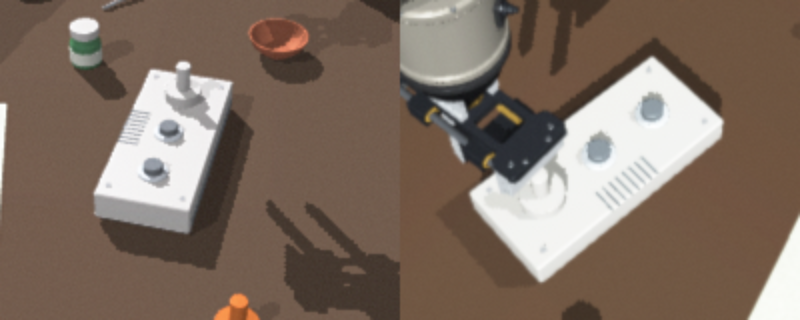

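The cap stands upright over key 3. Its top is at 68 mm and its knob at 108 mm, as expected, so the rim is flat on the panel. The arm is clear, so I'll hand the job in.

```bash
python3 -c "
from cell import job
print(job.job_done())"
```

```text
the job is handed in; nothing more can be done
None
```

Job handed in at about 22 s of robot time: key 3 (right, -y end) snapped in after keys 1 and 2 proved dead, the highest push I read was about 8 N, and the white cap stands over key 3, rim flat on the panel and let go; no verdict was returned.

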